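# Push a label holder home under the shelf lip and hold it

### The job

The mug on the bench-top shelf has no label in front of it yet: pick up the loose label holder from the bench and stand it upright, with its card facing away from the goods, on the narrow ledge along the shelf's front edge, centred in front of the body of the mug. Then push it straight back by feel, so that its foot slides under the shelf's lip until it is fully home and square against the stop, firmly but without ramming it. Finish while still holding it pressed home, so that I can tighten the clamp screw from below, and leave everything else where it stands.

Things in the scene. Friction and masses are not known exactly. Their poses are not given: they have to be found in the camera images.
- holder_mid (a point): Loose white L-shaped plastic label holder on the bench, standing on its foot: centre of its upright frame, 35 mm above the foot's underside. Frame 8 mm thick (x), 60 mm wide (y), its top 30 mm above this point, paper card in its front (-x) face. Axes: x level, from card side to heel; y along the width; z up. The foot reaches 10 mm in front (-x) of this point and 34 mm behind it.
- holder_heel (a point): Middle of the rear (+x) lower edge of the loose holder's foot: the edge that goes under the lip. It lies 34 mm along +x and 35 mm below holder_mid; same axes.
- holder: The whole loose holder, about 60 g; foot 44 mm (x) x 60 mm (y) x 5 mm thick, the upright frame rises from near its front. Origin at the centre of the foot's underside; axes as holder_mid.
- rack: Grey sheet-steel shelf fixed on the bench, 440 mm wide, three bays (middles at y = -145, 0, 145 mm of its frame), one article in each. Origin on the bench below the middle of the ledge's front edge; x to the shelf's back, away from the robot, y along its front, z up. Ledge: flat, top at z = 90 mm, from x = 0 to 60 mm, open from above up to x = 40 mm. Side panels reach z = 118 mm.
- lip (a point): The shelf's lip: middle of the lower front edge of the deck, at x = 40 mm, z = 98 mm of the shelf's frame (same axes). The deck is 4 mm thick (top at z = 102 mm) and runs back from here over the last 20 mm of the ledge, leaving a gap 8 mm high and 20 mm deep. Behind, from x = 112 mm, wire dividers up to z = 125 mm part the bays.
- rack_stop: Rigid stop at the back of the gap under the lip, all along the shelf: origin on the ledge, middle of the stop's front face (x = 60 mm, z = 90 mm of the shelf's frame); same axes. A holder that is home has its heel against this face and its upright frame 10 mm in front of the lip.
- mug: White ceramic mug with a handle, 82 mm wide, 95 mm high, 0.33 kg, loose on the deck in any one of the three bays, its axis 160 mm behind the ledge's front edge; the only article without a label holder in front. Origin at the centre of its base; x, y parallel to the shelf's. The handle points to +x +y, out to 73 mm from the axis.
- tumbler: Steel tumbler with clear lid, 75 mm wide, 140 mm high, loose in another bay, with a label holder already in front of it. Origin at the centre of its base.
- flask: Aluminium flask with black cap, 68 mm wide, 155 mm high, loose in another bay, with a label holder already in front of it. Origin at the centre of its base.
- label_a: Label holder of the same shape and size, fixed home in front of the tumbler, its top 155 mm above the bench; origin at the centre of the underside of its foot.
- label_b: Label holder of the same shape and size, fixed home in front of the flask, its top 155 mm above the bench; origin at the centre of the underside of its foot.
- tape: Roll of amber heat-resistant tape lying flat on the bench, 68 mm across, 24 mm high; bystander, origin at the centre of its underside.
- jar: Small glass jar with metal cap, 54 mm across, 52 mm high, standing on the bench; bystander, origin at the centre of its base.
- driver: Screwdriver lying on the bench; bystander.
- cleaner: White cleaner bottle, 54 mm across, 150 mm high, standing on the bench; bystander, origin at the centre of its base.
Not all that is in view belongs to the job. Leave any purple look-alike of the holder alone.

How it is judged (in metres and radians):
On the way, in this order (a step that is already met when the one before it is completed fails the run):
1. the holder stands upright on the ledge, in front of the lip (its heel at most just under it) (x of holder_heel in the frame of rack between 0.005 and 0.046 m and z of holder_heel in the frame of rack between 0.087 and 0.0945 m and y of holder_heel in the frame of rack between -0.2 and 0.2 m and angle between holder_mid's own z axis and vertical below 0.12 rad and contact force between holder and rack above 0.15 N), for 0.1 s.
2. the holder is pushed home under the lip, in front of the mug, and pressed against the stop (x of holder_heel in the frame of rack between 0.057 and 0.0625 m and z of holder_heel in the frame of rack between 0.087 and 0.0945 m and y of holder_mid in the frame of mug between -0.018 and 0.018 m and angle between the x axis of holder_mid and the x axis of rack, either way round below 0.08 rad and angle between holder_mid's own z axis and vertical below 0.08 rad and x of holder_mid in the frame of rack below 0.035 m and contact force between holder and rack_stop above 3 N and contact force between any of the fingers, the arm and holder above 2 N), for 0.3 s.
At the end, for the whole second after the job is handed in: Foot under the lip, heel within 3 mm of the stop, flat on the ledge, card to the front, square and upright within 0.08 rad, middle within 18 mm of the mug's axis along the shelf; robot still presses it against the stop with over 3 N, at rest; every other thing within 20 mm of its place (all of step 2 and linear speed of holder below 0.02 m/s and distance of each of mug, tumbler, flask, tape, jar, driver, cleaner from where it was at the start of the episode below 0.02 m); the arm keeps its last pose, push and grip.
It fails at once if the holder is rammed: more than 50 N on the stop (contact force between holder and rack_stop above 50 N).
It fails at once if another thing is knocked away from its place (distance of any of mug, tumbler, flask, tape, jar, driver, cleaner from where it was at the start of the episode above 0.03 m).
It also fails if it takes over 58 s, if anything falls off the work surface, if the arm or the gripper's body presses on something with over 40 N, if the wrist force passes 120 N, or if a joint passes its speed limit or range.

### The arm

A 6-joint arm with a two-finger parallel gripper is mounted at the origin on the work surface. World frame = base frame: x ahead of the robot, y to its left, z up, the work surface at z = 0. Lengths are in mm, angles in rad, forces in N, time in s.
With the tool pointing down it reaches from about 350 to 775 mm from the base axis. Payload 7.3 kg.
Tool frame: the origin (TCP) lies at the very end of the fingers, on their centre line; the grasp point (between the pads) lies grip_point_offset behind it (grip_point_offset is the distance from the TCP to the grasp point, in mm); x points along the fingers, z is the direction in which the jaws open and shut, and the axes are right-handed (so a half turn about x gives the same grasp; the last joint's range is limited). The gripper opens to 92 mm and grips with 3 to 60 N. Pads are 19 mm wide; open, the fingers measure 130 mm over their backs; the gripper's body (75 mm by 190 mm) begins 47 mm behind the grasp point.
Start: joints at [0.996, 0.342, 1.524, -0, 1.275, -0.146], TCP at [218.273, 477.495, 226.741] pointing down, gripper open.
Joint ranges: [-2.53, 2.53], [-0.77, 2.02], [0.04, 2.7], [-1, 4.14], [0.28, 2.66], [-3.11, 3.11]. Speed limits (rad/s): [2.57, 2.57, 3.14, 3.14, 3.14, 3.14].

### API

Orientations are given as [roll, pitch, yaw] about the fixed x, y, z axes, in that order (R = Rz(yaw) Ry(pitch) Rx(roll)).
In Python, from plant import * gives the robot as it stands.
- The arm moves only by the tool send_rows, never from a script. Its argument "series" is text: rows parted by semicolons, each of 5 numbers parted by spaces: the gripper's target within -1 to 1 (fully open at 1, half-way at 0, shut at -1), then the shift along the tool's x, y, z in units of 30 mm (1.0 is 30 mm), then the turn about the tool's x in units of 5 degrees (1.0 is 5 degrees). A call has 1 to 8 rows; each row is the pose to reach, as a shift and turn from the pose commanded when the call began, along the tool's axes at that moment; what a row does not reach only later rows make up. A row lasts 1/8 s, in which the tool goes at most 62.5 mm and 10.7 degrees, less where a joint would pass 70% of its speed; a pose out of reach is approached as far as the arm can. A call with a gripper value outside its range is refused whole. The fingers move at their own pace and stop on an object; the grip force is fixed at half the most. Time passes only in rows, so rows that repeat a pose let the fingers close. It gives the time, the measured TCP pose, the force and the opening at its end, in the units of the state.
- get_obs(): the state, without advancing time (a new reading comes with each control period).
- capture(name): name is "side" or "top" or "wrist"; returns a dict with "pixels" (384x512x3 uint8, red, green, blue), "mtx" (3x3 intrinsics, pixels), "R" (3x3) and "t" (3): a world point X has camera coordinates R X + t. Camera axes: x right, y down, z forward; pixel columns grow to the right and rows downward; lengths in mm; the calibration is good to about 2 mm. A picture is of the moment at which its call begins. There is no depth.
- close_job(): hands the job in, once; it reports no verdict.
Trained networks look in a picture, given as the dict that the camera call returned (one of the last four; its "shot" number tells which), for a name from the list of things; names that differ only in an ending like _2 or _b are one class to them, and where a whole thing is asked for, a point or a joint stands for the part that bears it (a point fixed in the world has none). Each returns a list of dicts, best first, with "score" (0 to 1); they miss things now and then, are a little off and sometimes report something else, mostly with a low value. They report only what shows in the picture. A call takes as long as a camera call. They do not tell look-alikes from the thing itself.
- cut_out(picture, thing): "pixels" (384x512 bool, what is visible of it).
- place_of(picture, thing): "point" ([x, y, z] in mm, in world coordinates, good to about 4 mm: a listed point, or the origin of a listed thing).
The state is a dict: "time": time; "joint_positions": joint angles; "dq": joint speeds; "tau": joint torques, N m; "tool_pos": TCP position; "tcp_rot": TCP orientation; "contact_force": force on the tool from outside, world axes, zero at the start; "moment": the same for the moment, N m; "grip_width": finger opening in mm.
Only numpy, scipy, OpenCV 4.12 (cv2) and the standard library are available. Lean on these libraries where they do the work, as an engineer would, in place of code of your own. Each camera call takes 0.05 s, during which the arm holds its last target.

## Working session

There is one attempt and no reset: what is moved stays moved. The work goes in short steps, Python scripts to look and compute and a tool call to move; the robot and the scene stay as the last step left them, time stands still between calls to the robot, and variables do not carry over. Pictures are saved under pics/ and viewed, and the job is handed in when it is done.

Besides the shell and the picture viewer there is one more tool, called after "Emit:" as a command line: name --argument value ..., lists and objects as JSON in quotes. send_rows: Moves the arm, as the interface text tells. Its arguments: {"type":"object","properties":{"series":{"type":"string"}},"required":["series"]}

```bash
ls; mkdir -p pics
python3 - <<'E'
from plant import *
import cv2
o=get_obs(); print(o)
try: print(grip_point_offset)
except Exception as e: print(e)
for n in ["side","top","wrist"]:
    c=capture(n); cv2.imwrite(f"pics/{n}0.png",c["pixels"][:,:,::-1]); print(n,c["shot"],(-c["R"].T@c["t"]).round(0))
    for th in ["holder_mid","holder_heel","holder","lip","rack","rack_stop","mug","label_a","tumbler","flask","tape","jar","driver","cleaner"]:
        r=place_of(c,th); print(n,th,[(round(d["score"],2),[round(float(v)) for v in d["point"]]) for d in r[:4]])
print(get_obs()["time"])
E
```

```text
pics
{'time': 0.0, 'joint_positions': array([ 9.95985269e-01,  3.42729132e-01,  1.52502407e+00, -9.73105724e-06,
        1.27542281e+00, -1.45992389e-01]), 'dq': array([ 0.00105102,  0.0008161 ,  0.00049266, -0.0001941 ,  0.00115904,
        0.00058164]), 'tau': array([-2.34065956e-03, -4.31260943e+01, -2.44219494e+01,  7.15523330e-02,
        5.61645732e-02, -9.53702670e-05]), 'tool_pos': array([218.04193536, 477.1195492 , 226.03918969]), 'tcp_rot': array([ 3.00147702,  1.56921294, -2.13972779]), 'contact_force': array([0.46637899, 0.42284156, 0.50594283]), 'moment': array([-0.00072726,  0.02418584,  0.0493565 ]), 'grip_width': 92.07486076317917}
18.8
side 1 [  70. -499.  897.]
side holder_mid [(0.94, [331, 173, 34]), (0.69, [432, 181, 32]), (0.6, [420, 300, 34])]
side holder_heel [(0.64, [448, 319, 0]), (0.6, [310, 142, -1])]
side holder [(0.75, [432, 307, 1]), (0.74, [442, 185, 2]), (0.73, [325, 161, 1]), (0.52, [634, -9, 95])]
side lip [(0.72, [635, -10, 99])]
side rack [(0.96, [595, -2, 2])]
side rack_stop [(0.72, [776, 119, 105])]
side mug [(0.71, [758, -30, 105])]
side label_a
[... 729 characters left out ...]
p mug [(0.87, [754, -28, 102])]
top label_a [(0.8, [655, 134, 88]), (0.54, [616, -154, 90]), (0.48, [634, -10, 101])]
top tumbler [(0.78, [732, -172, 100])]
top flask [(0.59, [768, 116, 105])]
top tape [(0.59, [446, -11, -4]), (0.27, [634, -13, 98]), (0.23, [654, 134, 90])]
top jar [(0.61, [433, -190, 0])]
top driver [(0.55, [485, -346, 0])]
top cleaner [(0.65, [586, 383, -2])]
wrist 3 [143. 513. 385.]
wrist holder_mid [(0.91, [416, 302, 41])]
wrist holder_heel [(0.96, [443, 322, 0])]
wrist holder [(0.84, [430, 306, -1])]
wrist lip []
wrist rack []
wrist rack_stop []
wrist mug []
wrist label_a []
wrist tumbler []
wrist flask []
wrist tape []
wrist jar []
wrist driver []
wrist cleaner []
2.25
```

Run:
```python
import cv2,numpy as np
a=cv2.imread("pics/top0.png");b=cv2.imread("pics/side0.png");
cv2.imwrite("pics/t1.png",cv2.resize(a,(800,600),interpolation=cv2.INTER_CUBIC))
cv2.imwrite("pics/s1.png",cv2.resize(b,(800,600),interpolation=cv2.INTER_CUBIC))
```

```text
(no output)
```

View pics/t1.png

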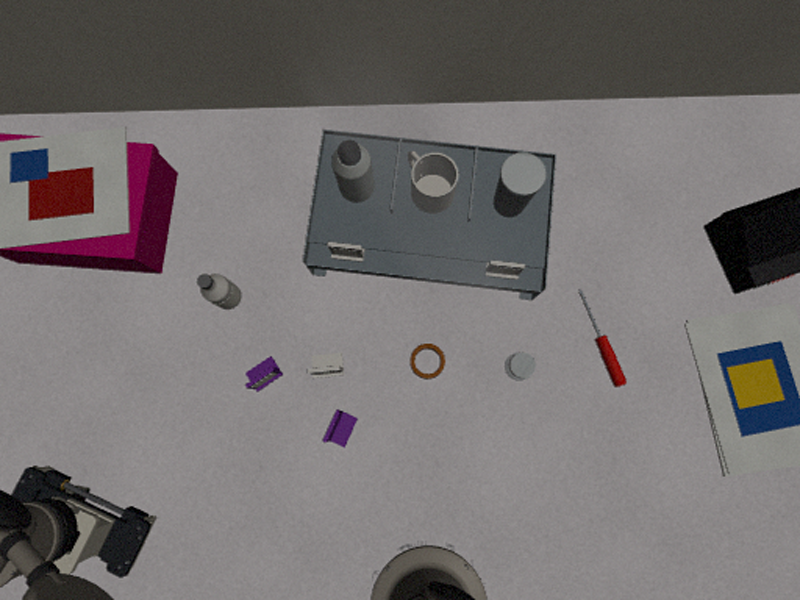

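View pics/s1.png

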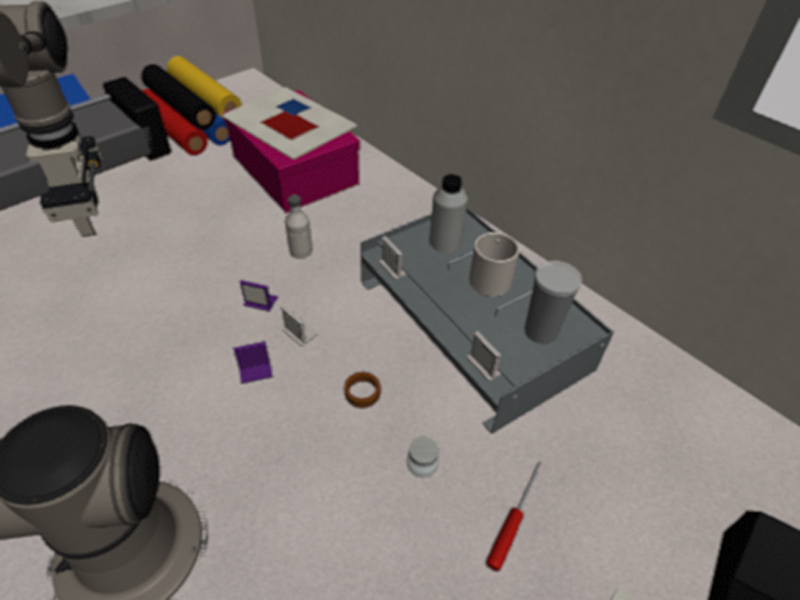

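View pics/wrist0.png

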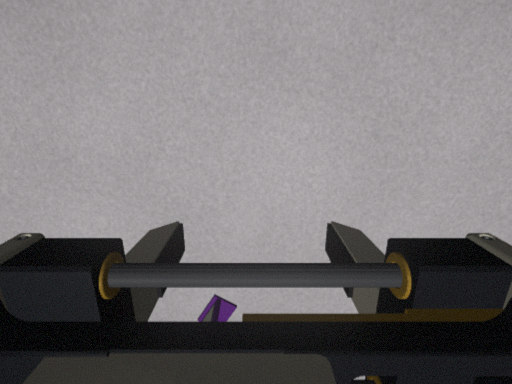

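The top view (800-wide) shows three candidates. White is at (325,365), and the purple ones are at (265,374) and (340,427). White matches the description and stands about (433,185) in world coordinates. The mug is in the middle bay at (435,180). The flask is on the left and the tumbler on the right, each with a label in front. Next I'll confirm with an enlarged crop and refine the yaws.

```bash
cat > h.py <<'E'
from plant import *
import numpy as np, cv2
from scipy.spatial.transform import Rotation as Ro
def ray(c,uv,z):
    K=np.array(c["mtx"]);R=np.array(c["R"]);t=np.array(c["t"])
    C=-R.T@t; d=R.T@np.linalg.inv(K)@np.array([uv[0],uv[1],1.]); return C+d*(z-C[2])/d[2]
def proj(c,X):
    p=np.array(c["mtx"])@(np.array(c["R"])@np.array(X,float)+np.array(c["t"])); return p[:2]/p[2]
def tool(o=None):
    o=o or get_obs(); return np.array(o["tool_pos"]),Ro.from_euler("xyz",o["tcp_rot"]).as_matrix()
def plan(P,jaw,o=None):
    """P target TCP, jaw: yaw of jaw axis(z tool) in world"""
    p,R=tool(o); d=R.T@(np.array(P)-p)/30
    th=np.array([np.cos(jaw),np.sin(jaw),0]); w=R.T@th
    # rotating about x by a: z -> (0,-sin a,cos a)
    a=np.degrees(np.arctan2(-w[1],w[2])); a=(a+90)%180-90
    return d.round(3),round(a/5,3)
E
python3 - <<'E'
from h import *
o=get_obs();p,R=tool(o);print(R.round(3))
c=capture("top");im=c["pixels"][:,:,::-1].copy()
m=cut_out(c,"holder");print(len(m))
for k in m:
    P=k["pixels"];ys,xs=np.nonzero(P);print(round(k["score"],2),xs.mean().round(),ys.mean().round(),xs.size)
    if abs(xs.mean()-208)<12 and abs(ys.mean()-233)<8:
        r=cv2.minAreaRect(np.c_[xs,ys].astype(np.float32));print(r)
        np.save("m.npy",P)
cv2.imwrite("pics/tc.png",cv2.resize(im[205:300,140:260],None,fx=6,fy=6,interpolation=cv2.INTER_CUBIC))
cv2.imwrite("pics/tr.png",cv2.resize(im[75:200,185:365],None,fx=4.4,fy=4.4,interpolation=cv2.INTER_CUBIC))
K=c["mtx"];print(K)
for X in [(594,-3,90),(594,-3,0),(433,185,34),(433,185,65)]: print(X,proj(c,X))
E
```

```text
[[ 0.    -0.909  0.416]
 [ 0.     0.416  0.909]
 [-1.    -0.     0.   ]]
3
0.83 168.0 240.0 322
0.59 217.0 274.0 298
0.5 208.0 234.0 302
((207.8069305419922, 233.56932067871094), (14.42803955078125, 22.388336181640625), 84.2894058227539)
[[373.77439408   0.         256.68826972]
 [  0.         373.77439408 188.40225837]
 [  0.           0.           1.        ]]
(594, -3, 90) [269.40914042 177.94266293]
(594, -3, 0) [268.73502089 184.26321006]
(433, 185, 34) [207.31849937 236.42007023]
(433, 185, 65) [205.82419463 235.69889728]
```

View pics/tc.png

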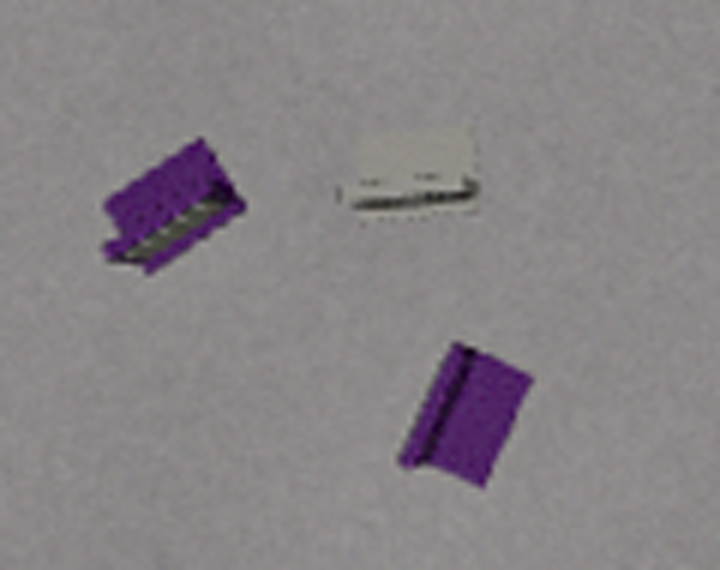

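View pics/tr.png

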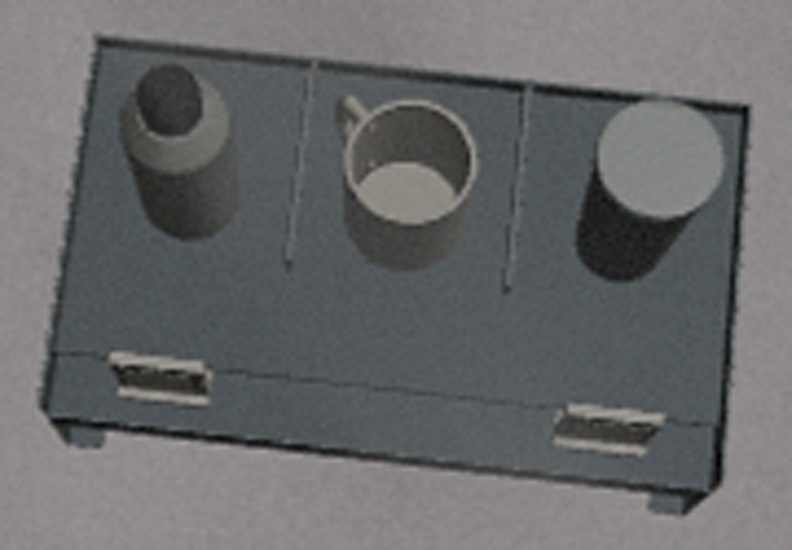

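Run:
```python
from h import *
c=capture("side");im=c["pixels"][:,:,::-1].copy()
ct=capture("top")
f=lambda u,v:(u/4.4+185-.4,v/4.4+75-.4)
g=lambda u,v:(u/6+140-.4,v/6+205-.4)
for a,b,z in [((45,415),(715,490),90),((57,353),(710,423),102)]:
    A=ray(ct,f(*a),z);B=ray(ct,f(*b),z);d=A-B
    print("rack",A.round(),B.round(),"L",np.linalg.norm(d[:2]).round(),"yaw",-np.arctan2(d[0],d[1]),(A+B)/2)
A=ray(ct,g(355,207),65);B=ray(ct,g(475,194),65);d=A-B;print(A,B,-np.arctan2(d[0],d[1]))
A=ray(ct,g(342,195),65);B=ray(ct,g(480,185),65);d=A-B;print(A,B,np.linalg.norm(d),-np.arctan2(d[0],d[1]))
p=proj(c,(433,185,30)).astype(int);print(p)
cr=im[p[1]-30:p[1]+30,p[0]-40:p[0]+40];cv2.imwrite("pics/sc.png",cv2.resize(cr,None,fx=9,fy=9,interpolation=cv2.INTER_CUBIC))
t2=ct["pixels"][:,:,::-1];cr=t2[215:250,185:235];cr=cv2.convertScaleAbs(cr.astype(float)-80,alpha=2.2);cv2.imwrite("pics/tc2.png",cv2.resize(cr,None,fx=14,fy=14,interpolation=cv2.INTER_CUBIC))
```

```text
rack [626. 214.  90.] [ 565. -227.   90.] L 445.0 yaw -0.13888650436091254 [595.58672744  -6.11186834  90.        ]
rack [665. 205. 102.] [ 607. -224.  102.] L 432.0 yaw -0.13534115952956619 [636.31561447  -9.40182139 102.        ]
[423.6974964  205.36514448  65.        ] [428.59158584 147.54414842  65.        ] 0.08444081236499787
[429.58350512 211.68167838  65.        ] [432.84804231 145.12096121  65.        ] 66.6407253352202 0.04900673358308996
[187 207]
```

View pics/sc.png

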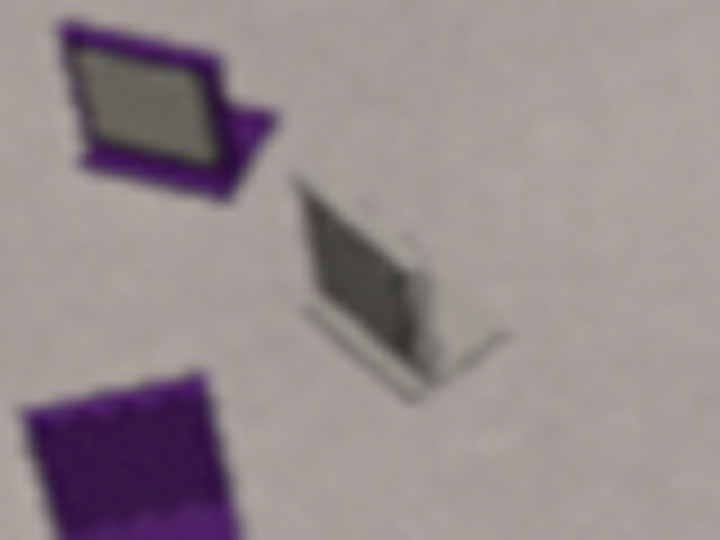

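View pics/tc2.png

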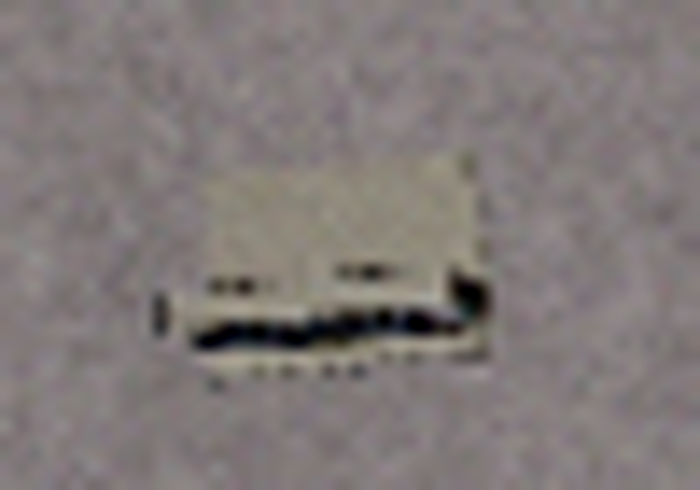

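White holder confirmed: it sits at (207,234) in the raw top image, with its card facing the robot and its foot towards the shelf. I'll move above it.

Run:
```python
from h import *
print(plan((433,183,130),np.pi/2+.065))
```

```text
(array([  3.224, -10.591,  -5.952]), np.float64(-5.659))
```

Emit:
send_rows --series "1 1.5 -3 -1.7 -2;1 2.5 -6 -3.4 -4;1 3.2 -8 -4.5 -5.66;1 3.2 -10 -5.6 -5.66;1 3.2 -10.59 -5.95 -5.66;1 3.2 -10.59 -5.95 -5.66;1 3.2 -10.59 -5.95 -5.66;1 3.2 -10.59 -5.95 -5.66"

```text
time: 3.45
tool_pos: [433.0, 182.8, 130.6]
tcp_rot: [1.042, 1.57, 2.676]
contact_force: [-0.4, 0.1, -0.8]
grip_width: 91.6
```

Run:
```python
from h import *
p,R=tool();print(p,R.round(3),get_obs()["time"])
c=capture("wrist");im=c["pixels"][:,:,::-1].copy();cv2.imwrite("pics/w2.png",im)
for th in ["holder_mid","holder_heel","holder"]:
    print(th,[(round(d["score"],2),np.round(d["point"])) for d in place_of(c,th)[:3]])
c=capture("side");cv2.imwrite("pics/s2.png",c["pixels"][120:300,60:300,::-1].repeat(3,0).repeat(3,1))
```

```text
[433.02822798 182.82597891 130.63006281] [[-0.001 -0.998 -0.063]
 [ 0.    -0.063  0.998]
 [-1.     0.001  0.   ]] 3.45
holder_mid [(0.95, array([434., 188.,  36.])), (0.88, array([325., 170.,  37.])), (0.85, array([418., 302.,  36.]))]
holder_heel [(0.95, array([311., 139.,   1.])), (0.7, array([462., 185.,   3.]))]
holder [(0.67, array([442., 185.,   4.])), (0.61, array([428., 305.,  -3.]))]
```

View pics/w2.png

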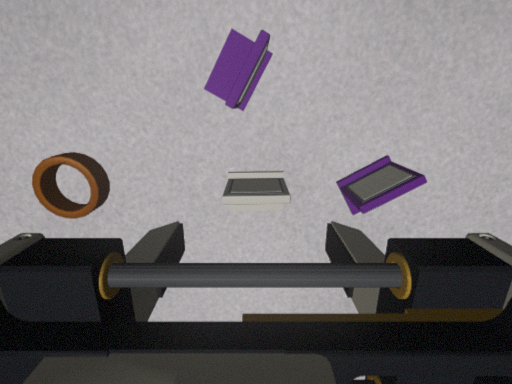

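View pics/s2.png

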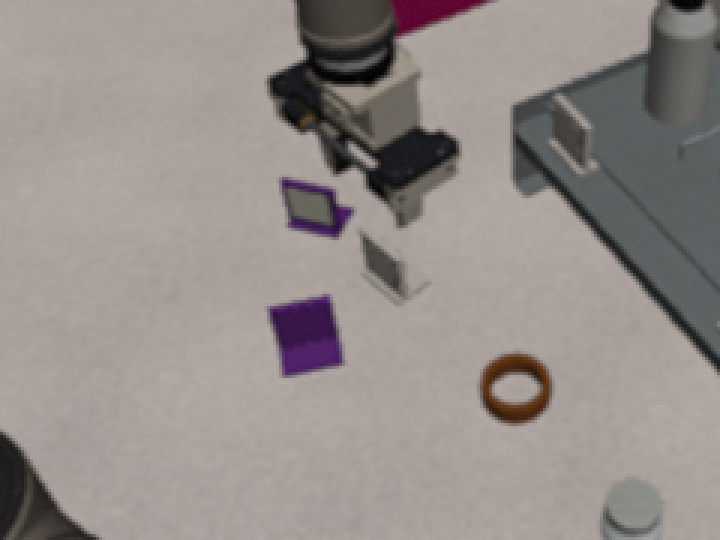

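Run:
```python
from h import *
c=capture("wrist");im=c["pixels"][:,:,::-1].copy();cv2.imwrite("pics/w3.png",cv2.resize(im[160:215,205:305],None,fx=8,fy=8,interpolation=cv2.INTER_CUBIC))
print((-c["R"].T@c["t"]).round())
for uv,z in [((222,203),65),((290,203),65),((222,195),65),((290,195),65),((228,173),5),((284,173),5)]:print(uv,z,ray(c,uv,z).round(1))
```

```text
[350. 180. 289.]
(222, 203) 65 [435.5 157.   65. ]
(290, 203) 65 [431.5 216.7  65. ]
(222, 195) 65 [428.1 156.7  65. ]
(290, 195) 65 [424.1 215.9  65. ]
(228, 173) 5 [423.5 156.2   5. ]
(284, 173) 5 [419.4 216.4   5. ]
```

View pics/w3.png

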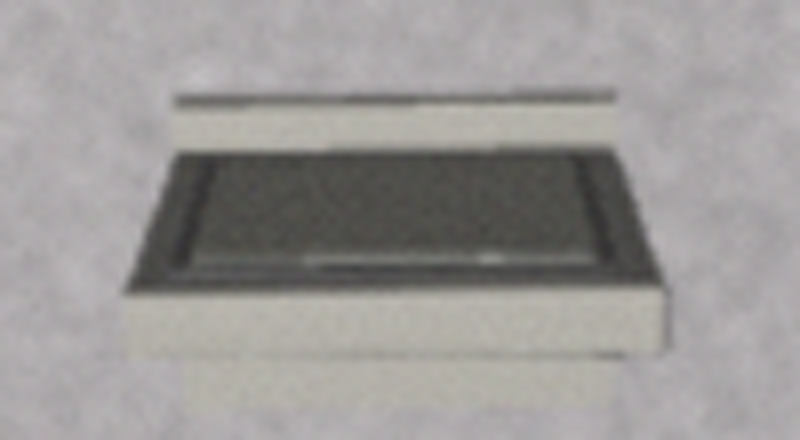

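Frame measured at about (431,187) and square to the tool. I'll descend and grip it by its side edges.

Emit:
send_rows --series "1 0 0.04 0.14 0;1 1.3 0.04 0.14 0;1 2.6 0.04 0.14 0;1 3.5 0.04 0.14 0;1 3.92 0.04 0.14 0;1 3.92 0.04 0.14 0;1 3.92 0.04 0.14 0"

```text
time: 4.62
tool_pos: [432.2, 187.5, 14.1]
tcp_rot: [-1.347, 1.569, 0.289]
contact_force: [-0.2, -0.1, -0.4]
grip_width: 91.7
```

Emit:
send_rows --series "-1 0 0 0 0;-1 0 0 0 0;-1 0 0 0 0;-1 0 0 0 0;-1 0 0 0 0;-1 0 0 0 0;-1 0 0 0 0;-1 0 0 0 0"

```text
time: 5.62
tool_pos: [431.6, 187.2, 13.3]
tcp_rot: [-1.546, 1.571, 0.09]
contact_force: [-0.7, -1.4, 5.1]
grip_width: 60.1
```

Emit:
send_rows --series "-1 -0.5 0 0 0;-1 -1.5 0 0 0;-1 -2.7 0 0 0;-1 -3.6 0 0 0;-1 -4 0 0 0;-1 -4 0 0 0;-1 -4 0 0 0"

```text
time: 6.5
tool_pos: [430.8, 187.0, 131.9]
tcp_rot: [1.68, 1.569, -2.967]
contact_force: [-0.7, 0.4, -0.4]
grip_width: 59.6
```

Run:
```python
from h import *
o=get_obs();p,R=tool(o);print(p,R.round(3),o["contact_force"],o["grip_width"])
c=capture("wrist");im=c["pixels"][:,:,::-1].copy();cv2.imwrite("pics/w4.png",im)
for th in ["holder_mid","holder_heel"]:
    print(th,[(round(d["score"],2),np.round(d["point"])) for d in place_of(c,th)[:3]])
c=capture("side");cv2.imwrite("pics/s4.png",c["pixels"][100:300,60:300,::-1].repeat(3,0).repeat(3,1))
for th in ["holder_mid","holder_heel"]:
    print(th,[(round(d["score"],2),np.round(d["point"])) for d in place_of(c,th)[:3]])
```

```text
[430.83441571 187.03263695 131.93719762] [[-0.002 -0.998 -0.065]
 [-0.    -0.065  0.998]
 [-1.     0.002 -0.   ]] [-0.71332686  0.36692455 -0.42799039] 59.596448239260056
holder_mid [(0.69, array([433., 193., 155.])), (0.6, array([417., 305.,  36.]))]
holder_heel [(0.57, array([315., 139.,  -1.]))]
holder_mid [(0.73, array([415., 304.,  37.])), (0.68, array([430., 186., 153.])), (0.57, array([327., 170.,  34.]))]
holder_heel [(0.74, array([447., 320.,  -0.])), (0.65, array([310., 140.,  -0.])), (0.58, array([461., 192., 119.]))]
```

View pics/w4.png

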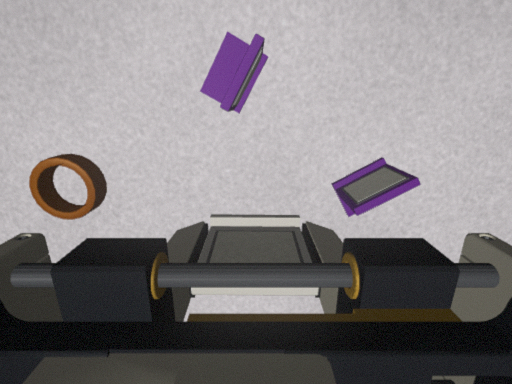

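View pics/s4.png

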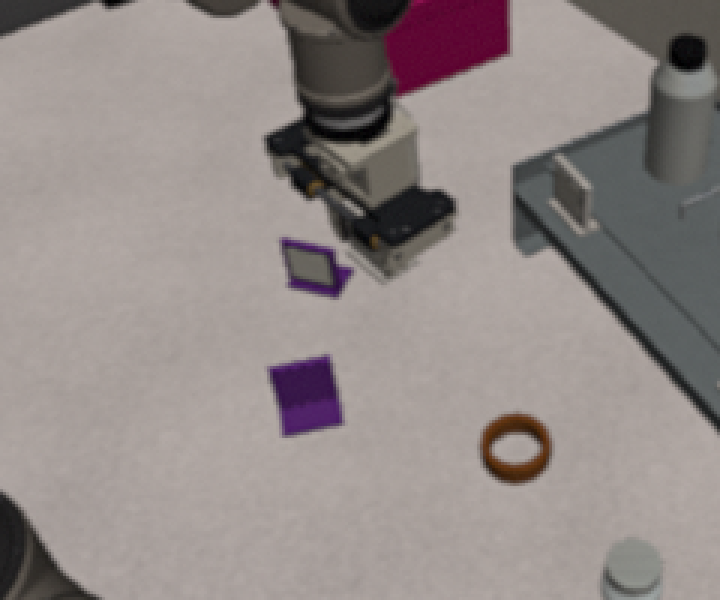

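The holder is held upright, frame top near row 292 in the wrist image and fingers on both sides. I'll carry it to just above the ledge in front of the mug.

Run:
```python
from h import *
print(plan((589.3,-5,125),np.pi/2-.14))
```

```text
(array([ 0.251, -4.838, -6.733]), np.float64(2.35))
```

Emit:
send_rows --series "-1 0 -0.7 -1 0.4;-1 0 -1.7 -2.4 1;-1 0 -2.9 -4 1.6;-1 0 -3.9 -5.4 2.2;-1 0.1 -4.6 -6.4 2.35;-1 0.2 -4.84 -6.73 2.35;-1 0.25 -4.84 -6.73 2.35;-1 0.25 -4.84 -6.73 2.35"

```text
time: 7.8
tool_pos: [588.6, -3.6, 125.4]
tcp_rot: [1.296, 1.569, 2.728]
contact_force: [0.2, -0.0, -1.1]
grip_width: 59.6
```

Run:
```python
from h import *
o=get_obs();p,R=tool(o);print(p,R.round(3),o["contact_force"],o["grip_width"])
for n in ["wrist","side","top"]:
    c=capture(n)
    cv2.imwrite(f"pics/{n}5.png",c["pixels"][:,:,::-1] if n=="wrist" else cv2.resize((c["pixels"][110:260,210:410] if n=="side" else c["pixels"][70:220,180:380])[:,:,::-1],None,fx=4,fy=4,interpolation=cv2.INTER_CUBIC))
    for th in ["holder_mid","holder_heel","lip","mug","rack","label_a"]:
        print(n,th,[(round(d["score"],2),np.round(d["point"])) for d in place_of(c,th)[:4]])
```

```text
[588.60814564  -3.59017591 125.3826315 ] [[-0.001 -0.99   0.138]
 [ 0.001  0.138  0.99 ]
 [-1.     0.001  0.   ]] [ 0.22451719 -0.02818698 -1.1345544 ] 59.60416032116824
wrist holder_mid [(0.75, array([ 428., -184.,    0.])), (0.58, array([591.,  -0., 147.]))]
wrist holder_heel []
wrist lip []
wrist mug []
wrist rack []
wrist label_a []
side holder_mid [(0.88, array([333., 172.,  36.])), (0.6, array([589.,  -8., 144.])), (0.52, array([416., 302.,  36.])), (0.4, array([ 612., -152.,   88.]))]
side holder_heel [(0.74, array([446., 322.,   2.])), (0.73, array([619.,  -8., 111.])), (0.61, array([313., 143.,   0.])), (0.46, array([ 489., -343.,   -5.]))]
side lip [(0.62, array([633.,  -9.,  97.]))]
side mug [(0.73, array([755., -29., 104.]))]
side rack [(0.71, array([596.,  -2.,   0.]))]
side label_a [(0.9, array([ 612., -158.,   89.])), (0.56, array([657., 133.,  87.]))]
top holder_mid [(0.88, array([420., 299.,  34.])), (0.52, array([333., 171.,  33.]))]
top holder_heel [(0.68, array([312., 133.,  -1.])), (0.64, array([451., 322.,   0.]))]
top lip []
top mug [(0.83, array([755., -30., 104.]))]
top rack []
top label_a [(0.64, array([656., 130.,  91.])), (0.53, array([ 616., -156.,   88.]))]
```

View pics/wrist5.png

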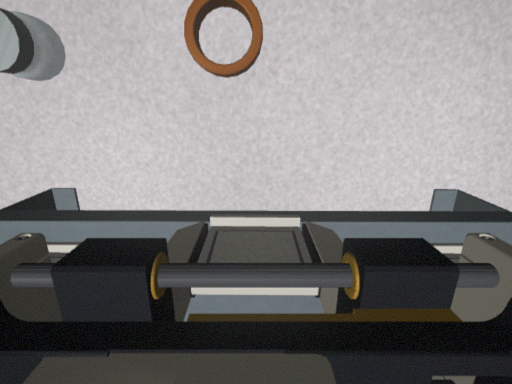

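View pics/side5.png

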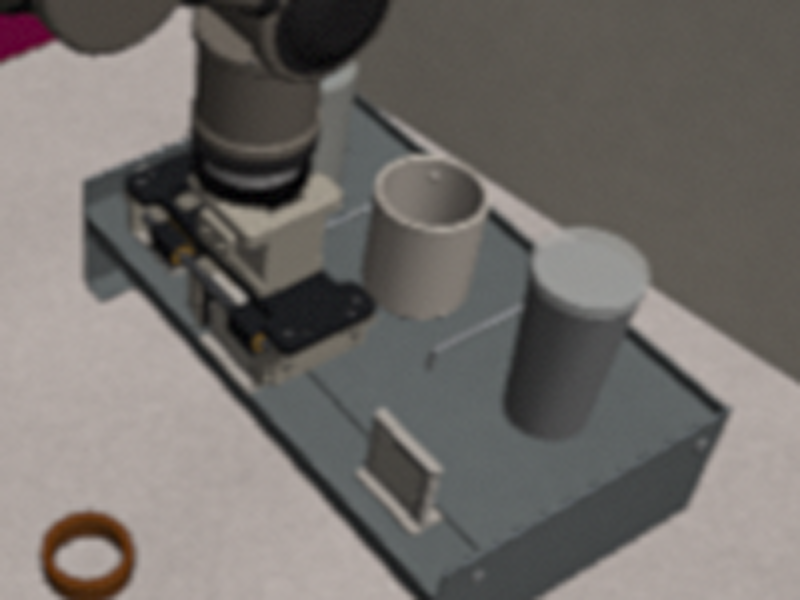

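View pics/top5.png

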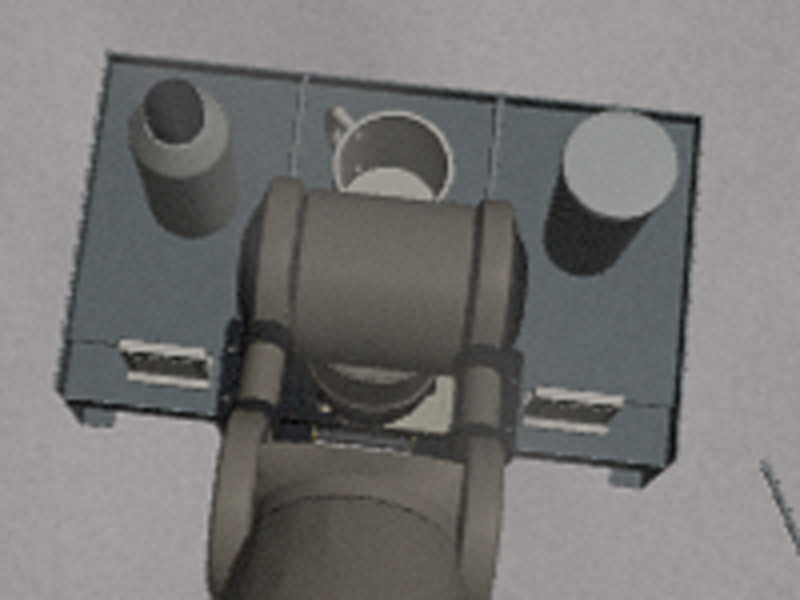

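Run:
```python
from h import *
c=capture("wrist");im=c["pixels"]
g=cv2.cvtColor(im,cv2.COLOR_RGB2GRAY).astype(int)
for u in (120,160,256,350,400): print(u,g[200:230,u])
for r in (210,216,220): print(r,ray(c,(256,r),90).round(1),ray(c,(256,r),112).round(1))
```

```text
120 [210 209 208 202 200 205 200 200 179  96  51  62  51  59  57  53  55  53
  55  73 103 117 120 118 118 116 117 117 116 116]
160 [201 198 204 201 200 203 205 210 196 103  61  56  58  62  59  57  60  61
  60  72 109 120 119 119 122 119 117 118 117 119]
256 [200 196 199 199 195 197 201 203 186 122  62  57  62  63  67  82  91 143
 203 203 200 198 203 200 201 189 133  83  78  76]
350 [204 201 197 195 199 201 205 202 187 118  61  55  55  62  57  56  57  56
  57  70  93 114 119 119 115 113 116 115 118 113]
400 [198 196 197 192 194 199 201 206 199 147  67  50  51  57  49  53  50  53
  53  63  91 112 117 113 114 115 115 117 113 116]
210 [585.4  -2.1  90. ] [576.6  -1.  112. ]
216 [590.3  -2.8  90. ] [581.   -1.6 112. ]
220 [593.6  -3.2  90. ] [583.9  -2.  112. ]
```

The ledge edge and the foot are parallel in the wrist image, and the heel is at about x = 30 in the rack frame. I'll lower onto the ledge.

Emit:
send_rows --series "-1 0.2 0 -0.05 0;-1 0.45 0 -0.05 0;-1 0.62 0 -0.05 0;-1 0.65 0 -0.05 0;-1 0.65 0 -0.05 0"

```text
time: 9.52
tool_pos: [589.4, -6.3, 106.1]
tcp_rot: [-0.249, 1.571, 1.182]
contact_force: [0.5, -0.3, -0.4]
grip_width: 59.6
```

Emit:
send_rows --series "-1 0.03 0 0 0;-1 0.06 0 0 0;-1 0.06 0 0 0"

```text
time: 9.9
tool_pos: [589.3, -6.3, 104.3]
tcp_rot: [0.5, 1.571, 1.93]
contact_force: [0.1, -0.1, -0.6]
grip_width: 60.0
```

Emit:
send_rows --series "-1 0.02 0 0 0;-1 0.04 0 0 0;-1 0.04 0 0 0"

```text
time: 10.28
tool_pos: [589.4, -6.3, 103.3]
tcp_rot: [-1.305, 1.571, 0.126]
contact_force: [-0.8, -0.3, 0.9]
grip_width: 59.3
```

Emit:
send_rows --series "-1 0.02 0 0 0;-1 0.04 0 0 0;-1 0.04 0 0 0"

```text
time: 10.65
tool_pos: [589.4, -6.3, 103.3]
tcp_rot: [-1.591, 1.57, -0.16]
contact_force: [-4.6, 0.2, 9.3]
grip_width: 59.8
```

Contact came at z 103.3 as predicted, so the holder is standing on the ledge. I'll ease the down-force and slide it back gradually.

Emit:
send_rows --series "-1 -0.02 0 0 0;-1 -0.02 0 0 0;-1 -0.02 -0.08 0 0;-1 -0.02 -0.16 0 0;-1 -0.02 -0.24 0 0;-1 -0.02 -0.32 0 0;-1 -0.02 -0.4 0 0;-1 -0.02 -0.4 0 0"

```text
time: 11.65
tool_pos: [600.9, -7.9, 103.3]
tcp_rot: [1.264, 1.57, 2.695]
contact_force: [-4.2, 1.6, 9.4]
grip_width: 59.9
```

Run:
```python
from h import *
o=get_obs();p,R=tool(o);print(p,R.round(3),o["contact_force"],o["moment"],o["grip_width"])
c=capture("wrist");cv2.imwrite(f"pics/w6.png",c["pixels"][:,:,::-1])
c=capture("side");cv2.imwrite(f"pics/s6.png",cv2.resize(c["pixels"][140:240,220:340][:,:,::-1],None,fx=6,fy=6,interpolation=cv2.INTER_CUBIC))
```

```text
[600.90403919  -7.85085671 103.32541423] [[-0.    -0.99   0.139]
 [ 0.     0.139  0.99 ]
 [-1.     0.     0.   ]] [-4.23678317  1.58592347  9.42258261] [0.11812333 0.68488914 0.00914561] 59.94187153376727
```

View pics/w6.png

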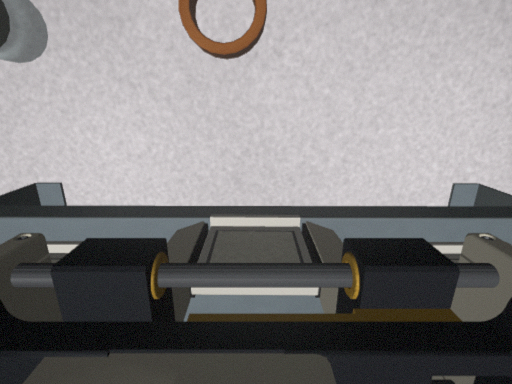

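View pics/s6.png

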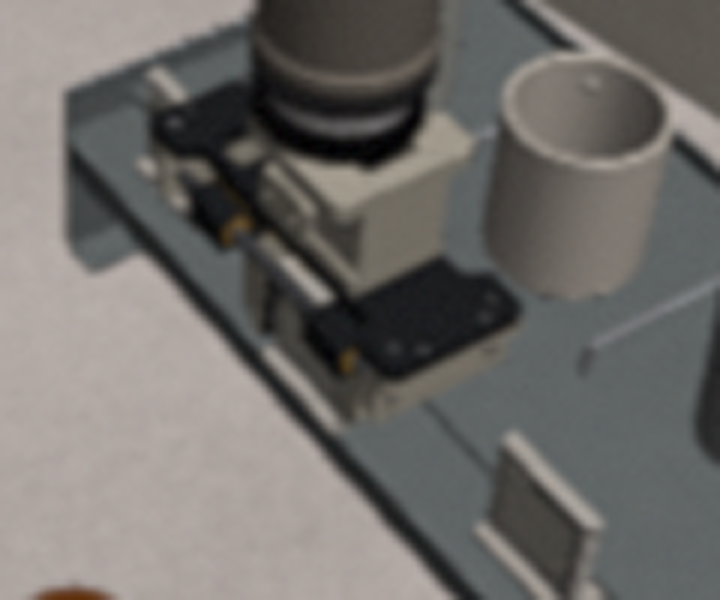

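Emit:
send_rows --series "-1 0 -0.07 0 0;-1 0 -0.14 0 0;-1 0 -0.21 0 0;-1 0 -0.28 0 0;-1 0 -0.35 0 0;-1 0 -0.4 0 0;-1 0 -0.4 0 0"

```text
time: 12.62
tool_pos: [612.7, -9.5, 103.3]
tcp_rot: [1.379, 1.57, 2.81]
contact_force: [-5.2, -0.4, 8.3]
grip_width: 60.0
```

Emit:
send_rows --series "-1 0 -0.02 0 0;-1 0 -0.04 0 0;-1 0 -0.06 0 0;-1 0 -0.06 0 0"

```text
time: 13.12
tool_pos: [614.3, -9.7, 103.3]
tcp_rot: [1.457, 1.57, 2.888]
contact_force: [-6.2, 1.3, 9.2]
grip_width: 59.9
```

Emit:
send_rows --series "-1 0 -0.02 0 0;-1 0 -0.04 0 0;-1 0 -0.06 0 0;-1 0 -0.06 0 0"

```text
time: 13.62
tool_pos: [616.1, -10.0, 103.3]
tcp_rot: [1.432, 1.57, 2.863]
contact_force: [-4.7, 0.5, 9.5]
grip_width: 60.1
```

Emit:
send_rows --series "-1 0 -0.02 0 0;-1 0 -0.04 0 0;-1 0 -0.04 0 0"

```text
time: 14.0
tool_pos: [617.3, -10.1, 103.3]
tcp_rot: [1.447, 1.57, 2.878]
contact_force: [-5.8, 1.2, 8.6]
grip_width: 60.0
```

Emit:
send_rows --series "-1 0 -0.02 0 0;-1 0 -0.04 0 0;-1 0 -0.04 0 0"

```text
time: 14.38
tool_pos: [618.5, -10.3, 103.3]
tcp_rot: [1.443, 1.57, 2.874]
contact_force: [-5.2, 1.5, 8.6]
grip_width: 59.5
```

Emit:
send_rows --series "-1 0 -0.02 0 0;-1 0 -0.04 0 0;-1 0 -0.04 0 0"

```text
time: 14.75
tool_pos: [619.7, -10.5, 103.3]
tcp_rot: [1.429, 1.57, 2.86]
contact_force: [-5.5, 0.6, 7.9]
grip_width: 59.7
```

Emit:
send_rows --series "-1 0 -0.02 0 0;-1 0 -0.03 0 0;-1 0 -0.03 0 0"

```text
time: 15.12
tool_pos: [620.5, -10.6, 103.3]
tcp_rot: [1.434, 1.57, 2.865]
contact_force: [-5.0, 1.4, 9.1]
grip_width: 59.9
```

Emit:
send_rows --series "-1 0 -0.02 0 0;-1 0 -0.03 0 0;-1 0 -0.03 0 0"

```text
time: 15.5
tool_pos: [621.0, -10.7, 103.4]
tcp_rot: [1.533, 1.569, 2.964]
contact_force: [-6.5, 0.0, 9.1]
grip_width: 60.0
```

Emit:
send_rows --series "-1 0 -0.02 0 0;-1 0 -0.03 0 0;-1 0 -0.03 0 0"

```text
time: 15.88
tool_pos: [621.1, -10.7, 103.4]
tcp_rot: [1.574, 1.567, 3.006]
contact_force: [-9.7, 1.1, 11.1]
grip_width: 60.1
```

Emit:
send_rows --series "-1 0 -0.02 0 0;-1 0 -0.03 0 0;-1 0 -0.03 0 0"

```text
time: 16.25
tool_pos: [621.2, -10.7, 103.5]
tcp_rot: [1.592, 1.565, 3.023]
contact_force: [-13.1, 1.3, 14.8]
grip_width: 59.9
```

The stop is felt at x ≈ 621, with TCP motion stalled and force rising. One more small press, then I'll look.

Emit:
send_rows --series "-1 0 -0.02 0 0;-1 0 -0.03 0 0;-1 0 -0.03 0 0;-1 0 -0.03 0 0;-1 0 -0.03 0 0"

```text
time: 16.88
tool_pos: [621.2, -10.7, 103.5]
tcp_rot: [1.598, 1.563, 3.03]
contact_force: [-16.3, 1.8, 15.9]
grip_width: 59.4
```

Run:
```python
from h import *
o=get_obs();p,R=tool(o);print(p,R.round(4),o["contact_force"],o["moment"],o["grip_width"])
for n in ["wrist","side","top"]:
    c=capture(n)
    cv2.imwrite(f"pics/{n}7.png",c["pixels"][:,:,::-1] if n=="wrist" else cv2.resize((c["pixels"][130:230,220:340] if n=="side" else c["pixels"][70:220,180:380])[:,:,::-1],None,fx=4 if n=="top" else 6,fy=4 if n=="top" else 6,interpolation=cv2.INTER_CUBIC))
    for th in ["holder_mid","holder_heel","mug","label_a","tumbler","flask"]:
        print(n,th,[(round(d["score"],2),np.round(d["point"])) for d in place_of(c,th)[:4]])
    if n=="wrist":
        g=cv2.cvtColor(c["pixels"],cv2.COLOR_RGB2GRAY).astype(int)
        for u in (160,220,256,290,350): print(u,g[195:240,u])
print(get_obs()["contact_force"],get_obs()["time"])
```

```text
[621.22650353 -10.69181982 103.54536884] [[-7.300e-03 -9.903e-01  1.388e-01]
 [ 8.000e-04  1.388e-01  9.903e-01]
 [-1.000e+00  7.300e-03 -2.000e-04]] [-16.32501549   1.75074087  15.88598859] [0.29316031 2.53633635 0.15666753] 59.44083997527287
wrist holder_mid [(0.63, array([623.,  -6., 122.]))]
wrist holder_heel []
wrist mug []
wrist label_a [(0.92, array([ 618., -157.,   92.])), (0.69, array([653., 133.,  91.]))]
wrist tumbler []
wrist flask []
160 [128 129 130 127 127 130 128 123 128 123 125 126 127 124 126 128 125 127
 128 125 124 124 127 123 122 128 123 123 126 120 126 120 123 124 123 123
 122 119 120 125 123 125 112  46  36]
220 [129 128 126 123 128 127 123 127 123 124 122 127 123 126 124 127 124 125
 116 100  86 119 188 212 216 212 213 209 212 213 194 115  80  81  75  66
  81  86  86  84  80  84  87  82  84]
256 [125 126 127 127 123 128 126 126 125 125 125 125 123 128 125 125 126 125
 125 110  82 108 168 210 213 210 209 212 209 209 196 138  86  77  79  64
  74  87  87  86  89  90  82  89  89]
290 [126 122 122 125 122 123 120 123 122 123 127 124 125 123 120 128 123 124
 122 114
[... 481 characters left out ...]
53., -12.,  89.])), (0.64, array([312., 139.,  -2.]))]
side mug [(0.71, array([754., -33., 103.]))]
side label_a [(0.95, array([ 610., -153.,   87.])), (0.55, array([657., 134.,  91.])), (0.44, array([619., -12., 125.]))]
side tumbler [(0.9, array([ 733., -174.,  104.]))]
side flask []
top holder_mid [(0.51, array([421., 299.,  35.])), (0.16, array([584., 382.,  -3.]))]
top holder_heel [(0.55, array([452., 322.,  -0.]))]
top mug [(0.65, array([ 611., -155.,   92.]))]
top label_a [(0.6, array([656., 133.,  90.])), (0.57, array([ 616., -154.,   87.]))]
top tumbler [(0.76, array([ 736., -172.,  104.]))]
top flask [(0.6, array([774., 117., 107.]))]
[-15.71180972   1.42514113  15.88342797] 17.925
```

View pics/wrist7.png

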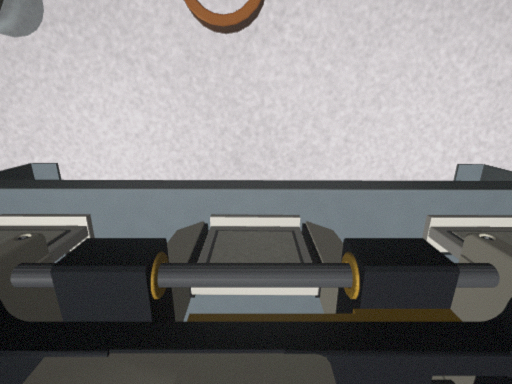

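View pics/side7.png

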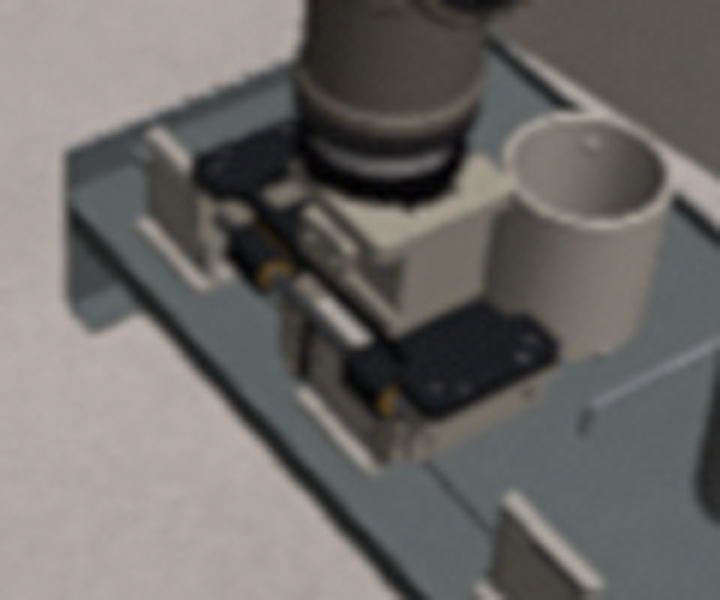

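Run:
```python
import cv2,numpy as np
g=cv2.cvtColor(cv2.imread("pics/wrist7.png"),cv2.COLOR_BGR2GRAY).astype(int)
for u in (20,50,80,215,230,256,280,295,435,460,490):
    col=g[195:235,u]; print(u,195+np.argmax(col>165), 195+len(col)-1-np.argmax(col[::-1]>165))
from plant import *
o=get_obs();print(o["contact_force"],o["tool_pos"],np.abs(o["dq"]).max(),o["time"])
```

```text
20 217 224
50 217 225
80 217 225
215 217 225
230 217 225
256 217 225
280 218 225
295 218 225
435 218 225
460 218 225
490 218 226
[-15.71180972   1.42514113  15.88342797] [621.25431234 -10.70344302 103.52981199] 0.0022005719999286747 17.925
```

Our foot's front edge lies in the same rows (217–225) as the fixed labels' feet on both sides, so the holder is home and square. The force is steady at about 16 N. I'll hand in.

Run:
```python
from plant import *
print(close_job()); o=get_obs();print(o["contact_force"],o["tool_pos"],o["time"])
```

```text
the job is handed in; nothing more can be done
None
the job is handed in; nothing more can be done
```

The label holder is home in front of the mug and still pressed against the stop, so you can tighten the clamp screw. I handed the job in at about 18 s.

I gripped the white holder by its side edges, stood it on the ledge, and slid it back in small steps until it stalled against the stop.

- **Force:** about 16 N along the push and 16 N down, steady. I estimate at least 8 N of that reaches the stop after ledge friction, but I could not measure the stop force itself.
- **Home and square:** in the wrist image its foot's front edge is in line with both fixed labels (rows 217–225, within 1 pixel). The tool is tilted 0.007 rad.
- **Centring:** it is about 0.5 mm off the mug's axis along the shelf, by the position networks.
- **Other things:** in the last pictures the mug (side view), tumbler and flask (top view) were found within about 4 mm of where they started, which is the networks' accuracy. The last top view missed the mug, which was partly hidden behind the arm, and reported a wrong spot instead. I did not re-measure the tape, jar, driver and cleaner at the end, but no move went near them.

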